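# Sort the rotary sprinkler heads by the feel of their bearings

### The arm

A 6-joint arm with a two-finger parallel gripper is mounted at the origin on the work surface. World frame = base frame: x ahead of the robot, y to its left, z up, the work surface at z = 0. Lengths are in m, angles in rad, forces in N, time in s.
With the tool pointing down it reaches from about 0.35 to 0.925 m from the base axis. Payload 6.4 kg.
Tool frame: the origin (TCP) lies between the finger pads; the fingertips stand 11 mm ahead of it and the grasp point (between the pads) lies 8 mm behind it; x points along the fingers, y is the direction in which the jaws open and shut, and the axes are right-handed (so a half turn about x gives the same grasp; the last joint's range is limited). The gripper opens to 94 mm and grips with 3 to 60 N. Pads are 16 mm wide; open, the fingers measure 119 mm over their backs; the gripper's body (75 mm by 177 mm) begins 78 mm behind the grasp point.
Start: joints at [0.963, 0.245, 1.558, -0, 1.339, -0.174], TCP at [0.273, 0.59, 0.216] pointing down, gripper open.
Joint ranges: [-3.13, 3.13], [-1.02, 2.26], [0.13, 2.54], [-0.95, 4.09], [0.21, 2.88], [-2.74, 2.74]. Speed limits (rad/s): [2.57, 2.57, 3.14, 3.14, 3.14, 3.14].

### API

Orientations are given as a unit quaternion [x, y, z, w].
In Python, from rig import get_obs, vision, workorder gives the robot as it stands.
- The arm moves only by the tool jog_arm, never from a script. Its argument "rows" is a list of rows, each an object of numbers: "gripper": the opening, from -1 (shut) to 1 (fully open); "x", "y", "z": the shift along the tool's x, y, z in m; "wx", "wy", "wz": the turn, a rotation vector about the tool's x, y, z in rad. In form: [{"gripper": .., "x": .., "y": .., "z": .., "wx": .., "wy": .., "wz": ..}, ...]. A call has 1 to 8 rows; each row is the pose to reach, as a shift and turn from the pose commanded when the call began, along the tool's axes at that moment; what a row does not reach only later rows make up. A row lasts 1/8 s, in which the tool goes at most 62.5 mm and 10.7 degrees, less where a joint would pass 70% of its speed; a pose out of reach is approached as far as the arm can. A call with a gripper value outside its range is refused whole. The fingers move at their own pace and stop on an object; the grip force is fixed at half the most. Time passes only in rows, so rows that repeat a pose let the fingers close. It gives the time, the measured TCP pose, the force and the opening at its end, in the units of the state.
- get_obs(): the state, without advancing time (a new reading comes with each control period).
- vision.grab_frame(name): name is "side" or "top"; returns the picture (400x640x3 uint8, blue, green, red); there is no depth.
- vision.camera_info(name): a dict with "fx", "fy", "cx", "cy" (pixels), "k1" (the pictures are not rectified: a ray, as slopes to the right and down, at radius r is drawn at 1 + k1 r^2 times it, then the intrinsics apply), "world_to_cam" (4x4, takes a point from world to camera coordinates). Camera axes: x right, y up, looking along -z (the intrinsics and any distortion apply to the point x, -y, -z); pixel columns grow to the right and rows downward; lengths in m; the calibration is good to about 2 mm. A picture is of the moment at which its call begins. camera_info takes no time and is no camera call.
- workorder.job_done(): hands the job in, once; it reports no verdict.
The state is a dict: "clock": time; "joint_pos": joint angles; "dq": joint speeds; "joint_efforts": joint torques, N m; "eef_pos": TCP position; "ee_rot": TCP orientation; "force": force on the tool from outside, world axes, zero at the start; "torque": the same for the moment, N m; "finger_gap": finger opening in m.
Only numpy, scipy, OpenCV 4.12 (cv2) and the standard library are available. Lean on these libraries where they do the work, as an engineer would, in place of code of your own. Each camera call takes 0.05 s, during which the arm holds its last target. There are 200 camera calls.

### The job

Of the three rotary sprinkler heads standing in the wooden block, one or two have a bad bearing that drags heavily or binds: find out by turning their rotors by hand, easing off as soon as one resists, never forcing it. Lift every bad head out of its socket and put it in the reject bin; leave those that turn freely standing fully home in the block. Leave the spare head and everything else on the bench where it is.

Things in the scene. Friction and masses are not known exactly. Their poses are not given: they have to be found in the camera images.
- block: Fixed dark hardwood block, 75 mm (x) by 320 mm (y) by 45 mm high, screwed to the bench; origin at the centre of its underside, z up, y along its length. Three square sockets in its top, 110 mm apart along y, each hold one rotary sprinkler head, upright. The three look alike; one or two of them have bad bearings and it is not known which.
- socket_1 (a point): Centre of the socket at the block's -y end, level with the block's top (45 mm above the bench); the first head's axis stands here. Sockets are 17.6 mm square, sides parallel to the block's, 37 mm deep. The head's 16 mm square foot reaches 32 mm down into it and keeps the head from turning, apart from about 0.1 rad of slack either way. A head (about 0.17 kg) lifts straight up, by its rotor.
- socket_2 (a point): The same of the middle socket, second head. Each head, heights above the block's top: brass flange 34 mm across, 0 to 5 mm; black body 27 mm across to 23 mm; then the grey rotor: hub 22 mm across, 26 to 31 mm; fin to grip, 12 mm wide, 40 mm long, 31 to 49 mm; two arms in line with it, 9 mm wide, 32 to 41 mm high, 76 mm tip to tip. Fins start along the block's x within 0.12 rad.
- socket_3 (a point): The same of the socket at the +y end, third head. A good bearing resists with about 0.02 N m. A bad one either drags with about 0.16 N m all the while it turns (5 N pushed at an arm), or turns freely for up to 0.6 rad (plus the slack) either way and then binds, the more the further it is forced. Turn each 70 degrees (1.2 rad) in one direction to be sure. Felt only while turning: at rest it mostly fades.
- bin: Fixed reject bin of galvanised sheet, open on top, 210 by 210 mm outside, 4 mm walls and floor, 60 mm high (rim 63 mm); a barred gate 52 mm high is latched across its front (-x). Origin at the centre of its underside, z up. Room for two heads side by side; they may stand or lie in it.
- bin_floor (a point): centre of the bin's inner floor, 4 mm above the bench
- stub: Galvanised pipe coupling on a round floor flange, fixed, standing apart from the block, 45 mm high; holds the spare sprinkler head, which is not part of the job and stands at the same height. Origin at the centre of its underside.
- fitting: bystander: tan nylon quick-connect fitting, standing, 33 mm across, 64 mm high; origin at the centre of its underside
- knob: bystander: blue anodised pressure knob, 42 mm across, 29 mm high; origin at the centre of its underside
- cap: bystander: galvanised pipe cap, 50 mm across, 34 mm high; origin at the centre of its underside
- valve: bystander: black plastic diaphragm valve, 124 mm long along its y, 86 mm high; origin at the centre of its underside
- spanner: bystander: steel spanner, 170 mm long along its x, lying; origin under its middle
- grease: bystander: white grease jar with a steel lid, 68 mm across, 75 mm high; origin at the centre of its underside
- hose_ring: bystander: brass hose collar, 40 mm across, 12 mm high; origin at the centre of its underside
Not all that is in view belongs to the job. What is shaped like the stub but orange or pink is not meant.

How it is judged:
By the outcome, as a careful person would: the job done as asked, in the order asked, and still so for the second after the job is handed in, with the robot touching nothing.
It also fails if it takes over 72 s, if anything falls off the work surface, if the arm or the gripper's body presses on something with over 40 N, if the wrist force passes 120 N, or if a joint passes its speed limit or range.

## Working session

There is one attempt and no reset: what is moved stays moved. The work goes in short steps, Python scripts to look and compute and a tool call to move; the robot and the scene stay as the last step left them, time stands still between calls to the robot, and variables do not carry over. Pictures are saved under pics/ and viewed, about 8 in all and at most 12, crops included, and the job is handed in when it is done.

Besides the shell and the picture viewer there is one more tool, called after "Emit:" as name(argument=value, ...), one argument or row to a line, values as JSON. jog_arm: Moves the arm, as the interface text tells. Its arguments: {"type":"object","properties":{"rows":{"type":"array","items":{"type":"object","properties":{"gripper":{"type":"number"},"x":{"type":"number"},"y":{"type":"number"},"z":{"type":"number"},"wx":{"type":"number"},"wy":{"type":"number"},"wz":{"type":"number"}}}}},"required":["rows"]}

```bash
mkdir -p pics; ls; python3 - <<'E'
from rig import get_obs, vision
import cv2, numpy as np
o=get_obs(); print({k:np.round(v,4).tolist() for k,v in o.items()})
for n in ("top","side"):
    im=vision.grab_frame(n); cv2.imwrite(f"pics/{n}0.png",im)
    c=vision.camera_info(n); print(n,{k:np.round(v,4).tolist() for k,v in c.items() if not isinstance(v,str)})
E
```

```text
pics
{'clock': 0.0, 'joint_pos': [0.9629, 0.2458, 1.559, 0.0, 1.3387, -0.1741], 'dq': [0.0004, 0.0016, -0.0016, 0.0004, -0.0004, -0.0002], 'joint_efforts': [0.0015, -41.5832, -31.4608, 0.0686, 0.0332, -0.0002], 'eef_pos': [0.2729, 0.5893, 0.2154], 'ee_rot': [0.1516, 0.6908, -0.1528, 0.6903], 'force': [-0.5533, -0.9583, 0.1484], 'torque': [0.0042, 0.0254, 0.0071], 'finger_gap': 0.0938}
top {'fx': 385.2232, 'fy': 385.2232, 'cx': 306.6293, 'cy': 205.0868, 'k1': 0.0165, 'world_to_cam': [[0.0141, -0.9995, -0.0284, -0.0829], [0.993, 0.0107, 0.1175, -0.5641], [-0.1171, -0.0298, 0.9927, -0.975], [0.0, 0.0, 0.0, 1.0]]}
side {'fx': 488.0334, 'fy': 488.0334, 'cx': 319.7812, 'cy': 197.6692, 'k1': -0.1394, 'world_to_cam': [[0.8373, -0.5462, 0.0232, -0.5143], [0.31, 0.5094, 0.8027, -0.1842], [-0.4503, -0.665, 0.5959, -1.1141], [0.0, 0.0, 0.0, 1.0]]}
```

View pics/top0.png

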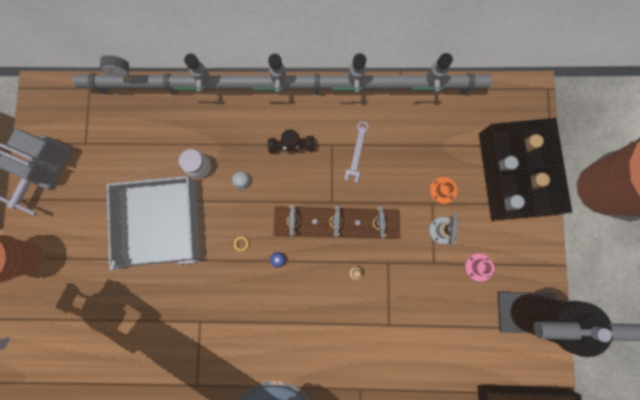

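View pics/side0.png

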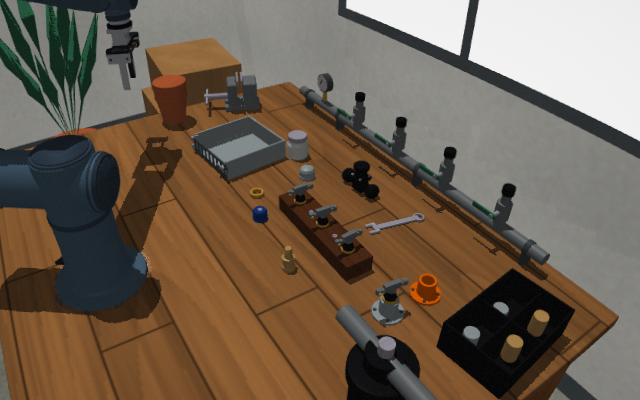

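Top view: block spans px (274–400, 207–238), with heads at about (293,220), (337,221) and (381,222). The bin is at about (153,222), the spare on its stub at (443,231), the knob at (278,260), the fitting at (356,273) and the valve at (290,142). Next I'll measure these.

```bash
cat > h.py <<'E'
import numpy as np, cv2
from rig import get_obs, vision
def cam(n):
    c=vision.camera_info(n); return c,np.array(c["world_to_cam"])
def p2w(n,uv,z):
    c,T=cam(n); d=(np.array(uv,float)-[c["cx"],c["cy"]])/[c["fx"],c["fy"]]
    s=d.copy()
    for _ in range(20): s=d/(1+c["k1"]*(s@s))
    r=T[:3,:3].T@np.array([s[0],-s[1],-1]); o=-T[:3,:3].T@T[:3,3]
    return o+r*(z-o[2])/r[2]
def w2p(n,p):
    c,T=cam(n); q=T[:3,:3]@np.array(p)+T[:3,3]; s=np.array([q[0],-q[1]])/-q[2]
    return s*(1+c["k1"]*(s@s))*[c["fx"],c["fy"]]+[c["cx"],c["cy"]]
E
python3 - <<'E'
from h import *
im=cv2.imread("pics/top0.png")
hsv=cv2.cvtColor(im,cv2.COLOR_BGR2HSV)
# grey = low saturation within block/stub zone
g=((hsv[...,1]<70)&(hsv[...,2]>75)).astype(np.uint8)
for nm,(x0,y0,x1,y1) in {"heads":(265,198,410,248)}.items():
    m=np.zeros_like(g); m[y0:y1,x0:x1]=g[y0:y1,x0:x1]
    n,l,s,c=cv2.connectedComponentsWithStats(m)
    for i in range(1,n):
        if s[i,4]<15: continue
        pts=np.argwhere(l==i)[:,::-1]
        w=np.array([p2w("top",p,0.090)[:2] for p in pts]); mu=w.mean(0)
        ev,V=np.linalg.eigh(np.cov((w-mu).T)); a=V[:,1]*np.sign(V[0,1])
        print(nm,s[i],np.round(mu,4),"ang",round(np.arctan2(a[1],a[0]),3),"len",np.ptp((w-mu)@a).round(3))
# block: dark red-brown mask corners
m=((hsv[...,2]<75)&(hsv[...,1]>90)).astype(np.uint8); z=np.zeros_like(m); z[200:245,268:405]=m[200:245,268:405]
z=cv2.morphologyEx(z,cv2.MORPH_CLOSE,np.ones((9,9)))
cs,_=cv2.findContours(z,0,2); c=max(cs,key=cv2.contourArea); r=cv2.minAreaRect(c)
print("block",r,[np.round(p2w("top",p,.045)[:2],3).tolist() for p in cv2.boxPoints(r)])
for nm,uv,zz in [("binTL",(108,184),.063),("binTR",(188,178),.063),("binBR",(198,259),.063),("binBL",(112,268),.063),("stub",(443,231),.0),("knob",(278,260),.03),("fit",(356,273),.06),("ring",(241,244),.012),("cap",(241,180),.034),("grease",(193,162),.075),("spanner",(351,177),0)]:
    print(nm,np.round(p2w("top",uv,zz)[:2],3))
cv2.imwrite("pics/c1.png",cv2.resize(im[195:250,260:470],None,fx=3.8,fy=3.8,interpolation=cv2.INTER_CUBIC))
E
```

```text
heads [288 204   8  32 186] [ 0.5214 -0.0415] ang -0.015 len 0.076
heads [332 205   9  32 197] [ 0.5206 -0.151 ] ang -0.066 len 0.077
heads [376 206  10  32 210] [ 0.5197 -0.2599] ang 0.048 len 0.076
heads [311 218   7   7  34] [ 0.5187 -0.0965] ang -1.214 len 0.015
heads [354 219   7   7  33] [ 0.5176 -0.2016] ang -0.675 len 0.014
block ((297.0, 221.0), (26.0, 4.0), 90.0) [[0.556, -0.046], [0.556, -0.057], [0.489, -0.058], [0.489, -0.048]]
binTL [0.611 0.436]
binTR [0.628 0.23 ]
binBR [0.422 0.194]
binBL [0.397 0.41 ]
stub [ 0.504 -0.437]
knob [ 0.422 -0.004]
fit [ 0.394 -0.202]
ring [0.462 0.097]
cap [0.63  0.098]
grease [0.668 0.215]
spanner [ 0.647 -0.194]
```

View pics/c1.png

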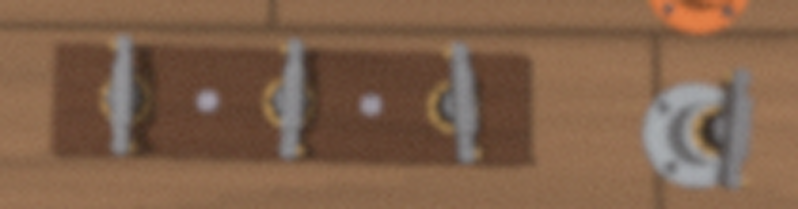

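The grip fins are at world (0.521,−0.0415), (0.5206,−0.151) and (0.5197,−0.260), with yaw −0.015, −0.066 and +0.048. I'll use the gripper as a loose fork around each fin, with the tips above the hub, so nothing gets side-loaded.

```bash
cat >> h.py <<'E'
from scipy.spatial.transform import Rotation as R
def plan(pos,phi):
    """shift and turn in tool axes to a tool-down pose with tool z along yaw phi"""
    o=get_obs(); R0=R.from_quat(o["ee_rot"]); c,s=np.cos(phi),np.sin(phi)
    R1=R.from_matrix(np.array([[0,0,-1],[-s,c,0],[c,s,0]]).T)
    d=R0.inv().apply(np.array(pos)-o["eef_pos"]); w=(R0.inv()*R1).as_rotvec()
    print("shift",np.round(d,4),"turn",np.round(w,3),"| rows>=",np.ceil(max(np.linalg.norm(d)/.0625,np.linalg.norm(w)/.186)))
def st():
    o=get_obs(); m=R.from_quat(o["ee_rot"]).as_matrix()
    print("t",round(o["clock"],2),"pos",np.round(o["eef_pos"],4),"yaw",round(np.arctan2(m[1,2],m[0,2]),3),"toolx",np.round(m[:,0],3),"q",np.round(o["joint_pos"],2),"F",np.round(o["force"],1),"T",np.round(o["torque"],3),"gap",round(o["finger_gap"],4))
E
python3 -c "
from h import *
st(); plan([.521,-.0415,.16],-.015); plan([.521,-.0415,.16],3.127)"
```

```text
t 0.1 pos [0.2729 0.5893 0.2154] yaw -0.434 toolx [-0.001 -0.001 -1.   ] q [ 0.96  0.25  1.56 -0.    1.34 -0.17] F [ 0.2 -0.1  0.1] T [0.027 0.007 0.001] gap 0.0939
shift [ 0.0561 -0.468   0.4903] turn [-0.419 -0.001  0.002] | rows>= 11.0
shift [ 0.0561 -0.468   0.4903] turn [2.722e+00 2.000e-03 1.000e-03] | rows>= 15.0
```

Emit:
jog_arm(
  rows=[
    {"gripper": -0.57,"x": 0.056,"y": -0.468,"z": 0.49,"wx": -0.419},
    {"gripper": -0.57,"x": 0.056,"y": -0.468,"z": 0.49,"wx": -0.419},
    {"gripper": -0.57,"x": 0.056,"y": -0.468,"z": 0.49,"wx": -0.419},
    {"gripper": -0.57,"x": 0.056,"y": -0.468,"z": 0.49,"wx": -0.419},
    {"gripper": -0.57,"x": 0.056,"y": -0.468,"z": 0.49,"wx": -0.419},
    {"gripper": -0.57,"x": 0.056,"y": -0.468,"z": 0.49,"wx": -0.419},
    {"gripper": -0.57,"x": 0.056,"y": -0.468,"z": 0.49,"wx": -0.419},
    {"gripper": -0.57,"x": 0.056,"y": -0.468,"z": 0.49,"wx": -0.419},
  ],
)

```text
invalid input at $.rows[0]: expected keys gripper, x, y, z, wx, wy, wz
```

```bash
python3 -c "
from h import *
st(); plan([.521,-.0415,.12],-.015)"
```

```text
t 0.1 pos [0.2729 0.5893 0.2154] yaw -0.434 toolx [-0.001 -0.001 -1.   ] q [ 0.96  0.25  1.56 -0.    1.34 -0.17] F [ 0.2 -0.1  0.1] T [0.027 0.007 0.001] gap 0.0939
shift [ 0.0961 -0.468   0.4903] turn [-0.419 -0.001  0.002] | rows>= 11.0
```

Emit:
jog_arm(
  rows=[
    {"gripper": -0.57,"x": 0.056,"y": -0.468,"z": 0.49,"wx": -0.419,"wy": 0,"wz": 0},
    {"gripper": -0.57,"x": 0.056,"y": -0.468,"z": 0.49,"wx": -0.419,"wy": 0,"wz": 0},
    {"gripper": -0.57,"x": 0.056,"y": -0.468,"z": 0.49,"wx": -0.419,"wy": 0,"wz": 0},
    {"gripper": -0.57,"x": 0.056,"y": -0.468,"z": 0.49,"wx": -0.419,"wy": 0,"wz": 0},
    {"gripper": -0.57,"x": 0.056,"y": -0.468,"z": 0.49,"wx": -0.419,"wy": 0,"wz": 0},
    {"gripper": -0.57,"x": 0.056,"y": -0.468,"z": 0.49,"wx": -0.419,"wy": 0,"wz": 0},
    {"gripper": -0.57,"x": 0.056,"y": -0.468,"z": 0.49,"wx": -0.419,"wy": 0,"wz": 0},
    {"gripper": -0.57,"x": 0.056,"y": -0.468,"z": 0.49,"wx": -0.419,"wy": 0,"wz": 0},
  ],
)

```text
clock: 1.1
eef_pos: [0.455, 0.126, 0.1752]
ee_rot: [0.005, 0.707, -0.005, 0.707]
force: [0.7, 0.8, 0.1]
finger_gap: 0.0214
```

```bash
python3 -c "
from h import *
st(); plan([.521,-.0415,.12],-.015)"
```

```text
t 1.1 pos [0.455  0.126  0.1752] yaw -0.015 toolx [ 0.  0. -1.] q [ 0.03 -0.14  2.04  0.    1.24 -1.53] F [0.7 0.8 0.1] T [ 0.063 -0.027  0.044] gap 0.0214
shift [ 0.0552 -0.1665  0.0684] turn [ 0.  0. -0.] | rows>= 4.0
```

Emit:
jog_arm(
  rows=[
    {"gripper": -0.57,"x": 0.0,"y": -0.166,"z": 0.068,"wx": 0,"wy": 0,"wz": 0},
    {"gripper": -0.57,"x": 0.03,"y": -0.166,"z": 0.068,"wx": 0,"wy": 0,"wz": 0},
    {"gripper": -0.57,"x": 0.05,"y": -0.166,"z": 0.068,"wx": 0,"wy": 0,"wz": 0},
    {"gripper": -0.57,"x": 0.05,"y": -0.166,"z": 0.068,"wx": 0,"wy": 0,"wz": 0},
    {"gripper": -0.57,"x": 0.05,"y": -0.166,"z": 0.068,"wx": 0,"wy": 0,"wz": 0},
    {"gripper": -0.57,"x": 0.05,"y": -0.166,"z": 0.068,"wx": 0,"wy": 0,"wz": 0},
  ],
)

```text
clock: 1.85
eef_pos: [0.5205, -0.0379, 0.1263]
ee_rot: [0.005, 0.707, -0.005, 0.708]
force: [-1.4, 0.9, 0.7]
finger_gap: 0.0203
```

```bash
python3 - <<'E'
from h import *
st(); plan([.521,-.0415,.0905],-.015)
im=[]
a=vision.grab_frame("side"); c=w2p("side",[.521,-.0415,.09]).astype(int); print(c)
im.append(cv2.resize(a[c[1]-45:c[1]+35,c[0]-45:c[0]+55],None,fx=6,fy=6,interpolation=2))
cv2.imwrite("pics/s1.png",im[0])
E
```

```text
t 1.85 pos [ 0.5205 -0.0379  0.1263] yaw -0.013 toolx [ 0.001 -0.    -1.   ] q [-0.29  0.05  1.95  0.    1.14 -1.85] F [-1.4  0.9  0.7] T [-0.025 -0.008  0.013] gap 0.0203
shift [ 0.0358 -0.0035  0.0005] turn [0.002 0.001 0.   ] | rows>= 1.0
[299 186]
```

View pics/s1.png

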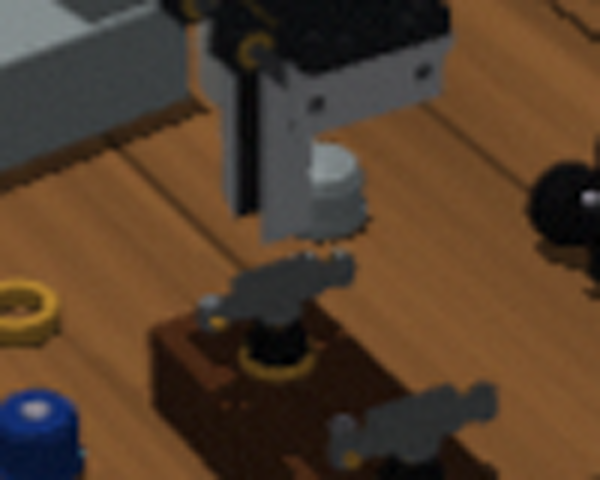

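The fork is right over head 3's fin, about 3 mm to +y. I'll descend and then narrow it.

Emit:
jog_arm(
  rows=[
    {"gripper": -0.57,"x": 0.0,"y": -0.003,"z": 0,"wx": 0,"wy": 0,"wz": 0},
    {"gripper": -0.57,"x": 0.015,"y": -0.003,"z": 0,"wx": 0,"wy": 0,"wz": 0},
    {"gripper": -0.57,"x": 0.035,"y": -0.003,"z": 0,"wx": 0,"wy": 0,"wz": 0},
    {"gripper": -0.57,"x": 0.035,"y": -0.003,"z": 0,"wx": 0,"wy": 0,"wz": 0},
    {"gripper": -0.57,"x": 0.035,"y": -0.003,"z": 0,"wx": 0,"wy": 0,"wz": 0},
  ],
)

```text
clock: 2.52
eef_pos: [0.5203, -0.042, 0.0904]
ee_rot: [0.005, 0.707, -0.005, 0.707]
force: [0.1, 0.5, -0.5]
finger_gap: 0.0202
```

```bash
python3 -c "
from h import *
st(); plan([.521,-.0415,.0905],-.015)"
```

```text
t 2.52 pos [ 0.5203 -0.042   0.0904] yaw -0.015 toolx [-0.  0. -1.] q [-0.3   0.1   1.97  0.    1.07 -1.85] F [ 0.1  0.5 -0.5] T [ 0.085 -0.042  0.035] gap 0.0202
shift [-0.0001  0.0005  0.0007] turn [ 0. -0. -0.] | rows>= 1.0
```

Emit:
jog_arm(
  rows=[
    {"gripper": -0.68,"x": 0,"y": 0,"z": 0,"wx": 0,"wy": 0,"wz": 0},
    {"gripper": -0.68,"x": 0,"y": 0,"z": 0,"wx": 0.1,"wy": 0,"wz": 0},
    {"gripper": -0.68,"x": 0,"y": 0,"z": 0,"wx": 0.2,"wy": 0,"wz": 0},
    {"gripper": -0.68,"x": 0,"y": 0,"z": 0,"wx": 0.3,"wy": 0,"wz": 0},
  ],
)

```text
clock: 3.02
eef_pos: [0.5206, -0.0421, 0.091]
ee_rot: [0.112, 0.698, -0.112, 0.699]
force: [0.0, 0.2, 0.5]
finger_gap: 0.0152
```

```bash
cat >>h.py <<'E'
def tq():
    o=get_obs(); m=R.from_quat(o["ee_rot"]).as_matrix()
    print("t",round(o["clock"],2),"xyz",np.round(o["eef_pos"],4),"yaw",round(np.arctan2(m[1,2],m[0,2]),3),"dq6",round(o["dq"][5],2),"F",np.round(o["force"],1),"Tz",round(o["torque"][2],3),"e6",round(o["joint_efforts"][5],3),"gap",round(o["finger_gap"],4))
E
python3 -c "
from h import *
tq()"
```

```text
t 3.02 xyz [ 0.5206 -0.0421  0.091 ] yaw -0.318 dq6 0.79 F [0.  0.2 0.5] Tz 0.03 e6 -0.644 gap 0.0152
```

Emit:
jog_arm(
  rows=[
    {"gripper": -0.68,"x": 0,"y": 0,"z": 0,"wx": 0.1,"wy": 0,"wz": 0},
    {"gripper": -0.68,"x": 0,"y": 0,"z": 0,"wx": 0.2,"wy": 0,"wz": 0},
  ],
)

```text
clock: 3.28
eef_pos: [0.5208, -0.042, 0.0911]
ee_rot: [0.181, 0.683, -0.181, 0.684]
force: [0.9, 1.2, 0.1]
finger_gap: 0.0146
```

```bash
python3 -c "
from h import *
tq()"
```

```text
t 3.27 xyz [ 0.5208 -0.042   0.0911] yaw -0.518 dq6 0.8 F [0.9 1.2 0.1] Tz 0.053 e6 -0.637 gap 0.0146
```

Emit:
jog_arm(
  rows=[
    {"gripper": -0.68,"x": 0,"y": 0,"z": 0,"wx": 0.1,"wy": 0,"wz": 0},
    {"gripper": -0.68,"x": 0,"y": 0,"z": 0,"wx": 0.2,"wy": 0,"wz": 0},
  ],
)

```text
clock: 3.52
eef_pos: [0.5209, -0.0419, 0.0912]
ee_rot: [0.249, 0.662, -0.248, 0.662]
force: [0.7, 2.9, 1.0]
finger_gap: 0.0153
```

```bash
python3 -c "
from h import *
tq()"
```

```text
t 3.52 xyz [ 0.5209 -0.0419  0.0912] yaw -0.718 dq6 0.79 F [0.7 2.9 1. ] Tz 0.051 e6 -0.636 gap 0.0153
```

Emit:
jog_arm(
  rows=[
    {"gripper": -0.68,"x": 0,"y": 0,"z": 0,"wx": 0.1,"wy": 0,"wz": 0},
    {"gripper": -0.68,"x": 0,"y": 0,"z": 0,"wx": 0.2,"wy": 0,"wz": 0},
  ],
)

```text
clock: 3.78
eef_pos: [0.521, -0.0417, 0.0913]
ee_rot: [0.314, 0.633, -0.313, 0.634]
force: [0.5, 1.7, 1.7]
finger_gap: 0.0148
```

```bash
python3 -c "
from h import *
tq()"
```

```text
t 3.77 xyz [ 0.521  -0.0417  0.0913] yaw -0.918 dq6 0.79 F [0.5 1.7 1.7] Tz 0.03 e6 -0.634 gap 0.0148
```

Emit:
jog_arm(
  rows=[
    {"gripper": -0.68,"x": 0,"y": 0,"z": 0,"wx": 0.1,"wy": 0,"wz": 0},
    {"gripper": -0.68,"x": 0,"y": 0,"z": 0,"wx": 0.2,"wy": 0,"wz": 0},
  ],
)

```text
clock: 4.03
eef_pos: [0.5211, -0.0417, 0.0914]
ee_rot: [0.376, 0.599, -0.374, 0.6]
force: [1.5, 2.2, 0.1]
finger_gap: 0.0149
```

```bash
python3 -c "
from h import *
tq()"
```

```text
t 4.03 xyz [ 0.5211 -0.0417  0.0914] yaw -1.118 dq6 0.79 F [1.5 2.2 0.1] Tz 0.022 e6 -0.635 gap 0.0149
```

Emit:
jog_arm(
  rows=[
    {"gripper": -0.68,"x": 0,"y": 0,"z": 0,"wx": 0.1,"wy": 0,"wz": 0},
    {"gripper": -0.68,"x": 0,"y": 0,"z": 0,"wx": 0.2,"wy": 0,"wz": 0},
  ],
)

```text
clock: 4.28
eef_pos: [0.5211, -0.0417, 0.0913]
ee_rot: [0.434, 0.559, -0.432, 0.559]
force: [1.1, 0.9, 0.6]
finger_gap: 0.0151
```

```bash
python3 -c "
from h import *
tq()"
```

```text
t 4.28 xyz [ 0.5211 -0.0417  0.0913] yaw -1.318 dq6 0.79 F [1.1 0.9 0.6] Tz 0.018 e6 -0.636 gap 0.0151
```

Emit:
jog_arm(
  rows=[
    {"gripper": -0.68,"x": 0,"y": 0,"z": 0,"wx": 0.1,"wy": 0,"wz": 0},
    {"gripper": -0.68,"x": 0,"y": 0,"z": 0,"wx": 0.2,"wy": 0,"wz": 0},
    {"gripper": -0.68,"x": 0,"y": 0,"z": 0,"wx": 0.27,"wy": 0,"wz": 0},
  ],
)

```text
clock: 4.65
eef_pos: [0.5212, -0.0419, 0.0914]
ee_rot: [0.505, 0.495, -0.503, 0.496]
force: [1.4, 2.2, 0.3]
finger_gap: 0.0151
```

```bash
python3 -c "
from h import *
tq()
plan([.5206,-.151,.13],-.066)"
```

```text
t 4.65 xyz [ 0.5212 -0.0419  0.0914] yaw -1.587 dq6 0.55 F [1.4 2.2 0.3] Tz 0.035 e6 -0.395 gap 0.0151
shift [-0.0387  0.0013  0.1091] turn [-1.521  0.002 -0.002] | rows>= 9.0
```

Emit:
jog_arm(
  rows=[
    {"gripper": -0.5,"x": 0,"y": 0,"z": 0,"wx": -0.1,"wy": 0,"wz": 0},
    {"gripper": -0.5,"x": -0.039,"y": 0.0,"z": 0,"wx": -0.1,"wy": 0,"wz": 0},
    {"gripper": -0.57,"x": -0.039,"y": 0.001,"z": 0.109,"wx": -1.521,"wy": 0,"wz": 0},
    {"gripper": -0.57,"x": -0.039,"y": 0.001,"z": 0.109,"wx": -1.521,"wy": 0,"wz": 0},
    {"gripper": -0.57,"x": -0.039,"y": 0.001,"z": 0.109,"wx": -1.521,"wy": 0,"wz": 0},
    {"gripper": -0.57,"x": -0.039,"y": 0.001,"z": 0.109,"wx": -1.521,"wy": 0,"wz": 0},
    {"gripper": -0.57,"x": -0.039,"y": 0.001,"z": 0.109,"wx": -1.521,"wy": 0,"wz": 0},
    {"gripper": -0.57,"x": -0.039,"y": 0.001,"z": 0.109,"wx": -1.521,"wy": 0,"wz": 0},
  ],
)

```text
clock: 5.65
eef_pos: [0.52, -0.1512, 0.13]
ee_rot: [0.131, 0.695, -0.131, 0.695]
force: [0.7, 1.1, -0.5]
finger_gap: 0.0201
```

```bash
python3 - <<'E'
from h import *
tq()
plan([.5206,-.151,.13],-.066)
E
```

```text
t 5.65 xyz [ 0.52   -0.1512  0.13  ] yaw -0.372 dq6 -1.48 F [ 0.7  1.1 -0.5] Tz 0.012 e6 1.235 gap 0.0201
shift [-0.      0.0005  0.0005] turn [-0.306  0.001  0.   ] | rows>= 2.0
```

Emit:
jog_arm(
  rows=[
    {"gripper": -0.57,"x": 0,"y": 0,"z": 0,"wx": -0.306,"wy": 0,"wz": 0},
    {"gripper": -0.57,"x": 0,"y": 0,"z": 0,"wx": -0.306,"wy": 0,"wz": 0},
    {"gripper": -0.57,"x": 0,"y": 0,"z": 0,"wx": -0.306,"wy": 0,"wz": 0},
    {"gripper": -0.57,"x": 0.02,"y": 0,"z": 0,"wx": -0.306,"wy": 0,"wz": 0},
    {"gripper": -0.57,"x": 0.039,"y": 0,"z": 0,"wx": -0.306,"wy": 0,"wz": 0},
    {"gripper": -0.57,"x": 0.039,"y": 0,"z": 0,"wx": -0.306,"wy": 0,"wz": 0},
    {"gripper": -0.68,"x": 0.039,"y": 0,"z": 0,"wx": -0.306,"wy": 0,"wz": 0},
  ],
)

```text
clock: 6.52
eef_pos: [0.5199, -0.1511, 0.0907]
ee_rot: [0.026, 0.707, -0.026, 0.707]
force: [0.1, 0.0, 1.0]
finger_gap: 0.0156
```

```bash
python3 - <<'E'
from h import *
tq()
a=vision.grab_frame("top"); cv2.imwrite("pics/t2.png",cv2.resize(a[185:255,250:420],None,fx=4.5,fy=4.5,interpolation=2))
E
```

```text
t 6.53 xyz [ 0.5199 -0.1511  0.0907] yaw -0.073 dq6 -0.0 F [0.1 0.  1. ] Tz 0.02 e6 0.005 gap 0.0156
```

View pics/t2.png

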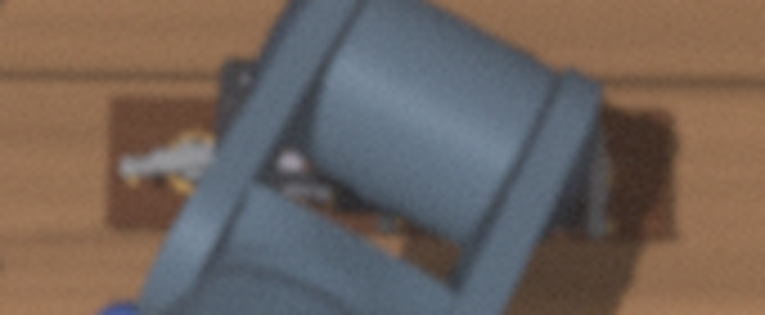

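Head 3's rotor now lies almost along the block, with its left arm tip at about crop px (125,165). It turned roughly 80° without resistance, so head 3 is good. Now head 2.

Emit:
jog_arm(
  rows=[
    {"gripper": -0.68,"x": 0,"y": 0,"z": 0,"wx": 0.1,"wy": 0,"wz": 0},
    {"gripper": -0.68,"x": 0,"y": 0,"z": 0,"wx": 0.2,"wy": 0,"wz": 0},
    {"gripper": -0.68,"x": 0,"y": 0,"z": 0,"wx": 0.3,"wy": 0,"wz": 0},
    {"gripper": -0.68,"x": 0,"y": 0,"z": 0,"wx": 0.4,"wy": 0,"wz": 0},
  ],
)

```text
clock: 7.08
eef_pos: [0.5204, -0.1515, 0.0914]
ee_rot: [0.166, 0.687, -0.167, 0.688]
force: [0.8, 0.2, -0.5]
finger_gap: 0.0152
```

```bash
python3 -c "
from h import *
tq()"
```

```text
t 7.08 xyz [ 0.5204 -0.1515  0.0914] yaw -0.475 dq6 0.79 F [ 0.8  0.2 -0.5] Tz 0.125 e6 -0.495 gap 0.0152
```

Tz is 0.125, and the joint effort has shifted by 0.14. It looks like drag, so I'll take one small confirming step.

Emit:
jog_arm(
  rows=[
    {"gripper": -0.68,"x": 0,"y": 0,"z": 0,"wx": 0.08,"wy": 0,"wz": 0},
  ],
)

```text
clock: 7.2
eef_pos: [0.5205, -0.1515, 0.0914]
ee_rot: [0.193, 0.679, -0.194, 0.681]
force: [0.6, 0.7, -0.9]
finger_gap: 0.0149
```

```bash
python3 -c "
from h import *
tq()"
```

```text
t 7.2 xyz [ 0.5205 -0.1515  0.0914] yaw -0.555 dq6 0.63 F [ 0.6  0.7 -0.9] Tz 0.148 e6 -0.337 gap 0.0149
```

Head 2 is bad, with a steady ~0.15 N m. I'll ease back and move to head 1.

Emit:
jog_arm(
  rows=[
    {"gripper": -0.57,"x": 0,"y": 0,"z": 0,"wx": -0.12,"wy": 0,"wz": 0},
    {"gripper": -0.5,"x": 0,"y": 0,"z": 0,"wx": -0.17,"wy": 0,"wz": 0},
    {"gripper": -0.5,"x": -0.039,"y": 0,"z": 0,"wx": -0.17,"wy": 0,"wz": 0},
  ],
)

```text
clock: 7.58
eef_pos: [0.5179, -0.1501, 0.1276]
ee_rot: [0.135, 0.696, -0.134, 0.692]
force: [0.3, -0.0, -0.0]
finger_gap: 0.0239
```

```bash
python3 -c "
from h import *
tq();plan([.5197,-.2599,.13],.048)"
```

```text
t 7.58 xyz [ 0.5179 -0.1501  0.1276] yaw -0.382 dq6 0.01 F [ 0.3 -0.  -0. ] Tz -0.03 e6 -0.075 gap 0.0239
shift [-0.0027 -0.1012  0.0427] turn [-0.43  -0.006 -0.002] | rows>= 3.0
```

Emit:
jog_arm(
  rows=[
    {"gripper": -0.57,"x": 0,"y": -0.101,"z": 0.04,"wx": -0.43,"wy": 0,"wz": 0},
    {"gripper": -0.57,"x": 0,"y": -0.101,"z": 0.04,"wx": -0.43,"wy": 0,"wz": 0},
    {"gripper": -0.57,"x": 0,"y": -0.101,"z": 0.04,"wx": -0.43,"wy": 0,"wz": 0},
    {"gripper": -0.57,"x": 0,"y": -0.101,"z": 0.04,"wx": -0.43,"wy": 0,"wz": 0},
    {"gripper": -0.57,"x": 0,"y": -0.101,"z": 0.04,"wx": -0.43,"wy": 0,"wz": 0},
  ],
)

```text
clock: 8.2
eef_pos: [0.5194, -0.2593, 0.1298]
ee_rot: [-0.017, 0.707, 0.017, 0.707]
force: [0.4, -0.1, 1.2]
finger_gap: 0.0203
```

```bash
python3 -c "
from h import *
tq();plan([.5197,-.2599,.0905],.048)"
```

```text
t 8.2 xyz [ 0.5194 -0.2593  0.1298] yaw 0.047 dq6 -0.0 F [ 0.4 -0.1  1.2] Tz 0.013 e6 0.003 gap 0.0203
shift [ 0.0393 -0.0006  0.0003] turn [-0.001  0.     0.   ] | rows>= 1.0
```

Emit:
jog_arm(
  rows=[
    {"gripper": -0.57,"x": 0.02,"y": -0.0005,"z": 0,"wx": 0,"wy": 0,"wz": 0},
    {"gripper": -0.57,"x": 0.039,"y": -0.0005,"z": 0,"wx": 0,"wy": 0,"wz": 0},
    {"gripper": -0.68,"x": 0.039,"y": -0.0005,"z": 0,"wx": 0,"wy": 0,"wz": 0},
    {"gripper": -0.68,"x": 0.039,"y": -0.0005,"z": 0,"wx": 0.1,"wy": 0,"wz": 0},
    {"gripper": -0.68,"x": 0.039,"y": -0.0005,"z": 0,"wx": 0.2,"wy": 0,"wz": 0},
    {"gripper": -0.68,"x": 0.039,"y": -0.0005,"z": 0,"wx": 0.3,"wy": 0,"wz": 0},
    {"gripper": -0.68,"x": 0.039,"y": -0.0005,"z": 0,"wx": 0.4,"wy": 0,"wz": 0},
  ],
)

```text
clock: 9.07
eef_pos: [0.5188, -0.2598, 0.0893]
ee_rot: [0.125, 0.696, -0.125, 0.695]
force: [1.0, -0.5, -0.4]
finger_gap: 0.0151
```

```bash
python3 -c "
from h import *
tq()"
```

```text
t 9.07 xyz [ 0.5188 -0.2598  0.0893] yaw -0.356 dq6 0.79 F [ 1.  -0.5 -0.4] Tz 0.006 e6 -0.643 gap 0.0151
```

Emit:
jog_arm(
  rows=[
    {"gripper": -0.68,"x": -0.001,"y": 0,"z": 0,"wx": 0.1,"wy": 0,"wz": 0},
    {"gripper": -0.68,"x": -0.001,"y": 0,"z": 0,"wx": 0.2,"wy": 0,"wz": 0},
  ],
)

```text
clock: 9.32
eef_pos: [0.5187, -0.2597, 0.0902]
ee_rot: [0.194, 0.681, -0.194, 0.679]
force: [0.6, -0.4, -0.3]
finger_gap: 0.015
```

```bash
python3 -c "
from h import *
tq()"
```

```text
t 9.32 xyz [ 0.5187 -0.2597  0.0902] yaw -0.556 dq6 0.79 F [ 0.6 -0.4 -0.3] Tz 0.002 e6 -0.643 gap 0.015
```

Emit:
jog_arm(
  rows=[
    {"gripper": -0.68,"x": 0,"y": 0,"z": 0,"wx": 0.1,"wy": 0,"wz": 0},
    {"gripper": -0.68,"x": 0,"y": 0,"z": 0,"wx": 0.2,"wy": 0,"wz": 0},
  ],
)

```text
clock: 9.57
eef_pos: [0.5188, -0.2598, 0.0903]
ee_rot: [0.261, 0.658, -0.261, 0.657]
force: [-0.3, -3.1, -1.7]
finger_gap: 0.0148
```

```bash
python3 -c "
from h import *
tq()"
```

```text
t 9.57 xyz [ 0.5188 -0.2598  0.0903] yaw -0.755 dq6 0.79 F [-0.3 -3.1 -1.7] Tz 0.111 e6 -0.581 gap 0.0148
```

Torque is rising at about 0.6 rad of rotor turn, so I'll take one small confirming step.

Emit:
jog_arm(
  rows=[
    {"gripper": -0.68,"x": 0,"y": 0,"z": 0,"wx": 0.07,"wy": 0,"wz": 0},
  ],
)

```text
clock: 9.7
eef_pos: [0.5189, -0.2603, 0.0903]
ee_rot: [0.283, 0.648, -0.284, 0.648]
force: [1.4, -2.8, -2.6]
finger_gap: 0.0152
```

```bash
python3 -c "
from h import *
tq()"
```

```text
t 9.7 xyz [ 0.5189 -0.2603  0.0903] yaw -0.824 dq6 0.54 F [ 1.4 -2.8 -2.6] Tz 0.229 e6 -0.147 gap 0.0152
```

Head 1 binds: 0.11 rising to 0.23 N m with angle. I'll back off now, to where the pads are parallel to the fin.

Emit:
jog_arm(
  rows=[
    {"gripper": -0.6,"x": 0,"y": 0,"z": 0,"wx": -0.17,"wy": 0,"wz": 0},
    {"gripper": -0.6,"x": 0,"y": 0,"z": 0,"wx": -0.2,"wy": 0,"wz": 0},
  ],
)

```text
clock: 9.95
eef_pos: [0.5188, -0.2597, 0.0905]
ee_rot: [0.217, 0.674, -0.216, 0.673]
force: [0.1, -0.0, -1.1]
finger_gap: 0.0185
```

```bash
python3 - <<'E'
from h import *
tq()
a=vision.grab_frame("side"); c=w2p("side",[.52,-.26,.09]).astype(int)
cv2.imwrite("pics/s3.png",cv2.resize(a[c[1]-70:c[1]+50,c[0]-80:c[0]+80],None,fx=5,fy=5,interpolation=2))
E
```

```text
t 9.95 xyz [ 0.5188 -0.2597  0.0905] yaw -0.623 dq6 -0.2 F [ 0.1 -0.  -1.1] Tz -0.001 e6 -0.079 gap 0.0185
```

View pics/s3.png

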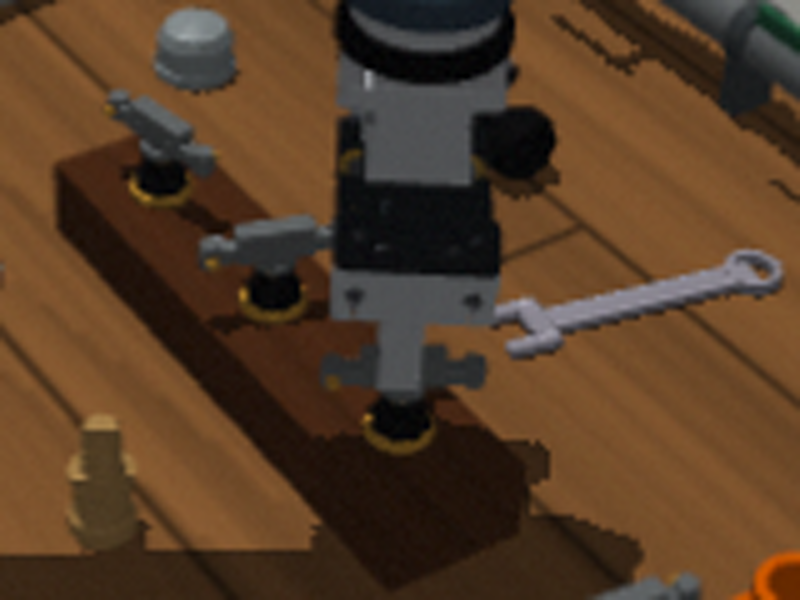

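The fork is centred on head 1's fin, and all flanges are seated. Gripping head 1 now.

Emit:
jog_arm(
  rows=[
    {"gripper": -1,"x": 0,"y": 0,"z": 0,"wx": 0,"wy": 0,"wz": 0},
    {"gripper": -1,"x": 0,"y": 0,"z": 0,"wx": 0,"wy": 0,"wz": 0},
    {"gripper": -1,"x": 0,"y": 0,"z": 0,"wx": 0,"wy": 0,"wz": 0},
    {"gripper": -1,"x": -0.004,"y": 0,"z": 0,"wx": 0,"wy": 0,"wz": 0},
    {"gripper": -1,"x": -0.01,"y": 0,"z": 0,"wx": 0,"wy": 0,"wz": 0},
  ],
)

```text
clock: 10.62
eef_pos: [0.5185, -0.2597, 0.1001]
ee_rot: [0.217, 0.674, -0.216, 0.672]
force: [1.1, -2.4, -11.0]
finger_gap: 0.0118
```

```bash
python3 -c "
from h import *
tq()"
```

```text
t 10.62 xyz [ 0.5185 -0.2597  0.1001] yaw -0.623 dq6 0.0 F [  1.1  -2.4 -11. ] Tz 0.061 e6 0.099 gap 0.0118
```

Emit:
jog_arm(
  rows=[
    {"gripper": -1,"x": -0.01,"y": 0,"z": 0,"wx": 0,"wy": 0,"wz": 0},
    {"gripper": -1,"x": -0.02,"y": 0,"z": 0,"wx": 0,"wy": 0,"wz": 0},
    {"gripper": -1,"x": -0.03,"y": 0,"z": 0,"wx": 0,"wy": 0,"wz": 0},
    {"gripper": -1,"x": -0.06,"y": 0,"z": 0,"wx": 0,"wy": 0,"wz": 0},
    {"gripper": -1,"x": -0.1,"y": 0,"z": 0,"wx": 0,"wy": 0,"wz": 0},
    {"gripper": -1,"x": -0.1,"y": 0,"z": 0,"wx": 0,"wy": 0,"wz": 0},
  ],
)

```text
clock: 11.38
eef_pos: [0.5216, -0.2616, 0.2068]
ee_rot: [0.215, 0.67, -0.217, 0.676]
force: [-0.2, 0.4, -0.7]
finger_gap: 0.0123
```

```bash
python3 - <<'E'
from h import *
tq()
a=vision.grab_frame("side"); c=w2p("side",[.52,-.26,.16]).astype(int)
cv2.imwrite("pics/s4.png",cv2.resize(a[c[1]-50:c[1]+70,c[0]-80:c[0]+80],None,fx=4,fy=4,interpolation=2))
# bin rim: bright/grey corners; inner floor by light-grey mask
t=vision.grab_frame("top"); cv2.imwrite("pics/top4.png",t)
hsv=cv2.cvtColor(t,cv2.COLOR_BGR2HSV); m=((hsv[...,1]<45)&(hsv[...,2]>110)).astype(np.uint8)
z=np.zeros_like(m); z[170:275,100:205]=m[170:275,100:205]
z=cv2.morphologyEx(z,cv2.MORPH_OPEN,np.ones((5,5)))
cs,_=cv2.findContours(z,0,2); r=cv2.minAreaRect(max(cs,key=cv2.contourArea)); print(r)
print([np.round(p2w("top",p,.004)[:2],3).tolist() for p in cv2.boxPoints(r)], p2w("top",r[0],.004))
E
```

```text
t 11.38 xyz [ 0.5216 -0.2616  0.2068] yaw -0.622 dq6 -0.0 F [-0.2  0.4 -0.7] Tz -0.031 e6 0.0 gap 0.0123
((158.50205993652344, 223.54537963867188), (81.23431396484375, 64.97836303710938), 87.39744567871094)
[[0.62, 0.424], [0.63, 0.246], [0.411, 0.225], [0.401, 0.399]] [0.51396977 0.32362288 0.004     ]
```

View pics/s4.png

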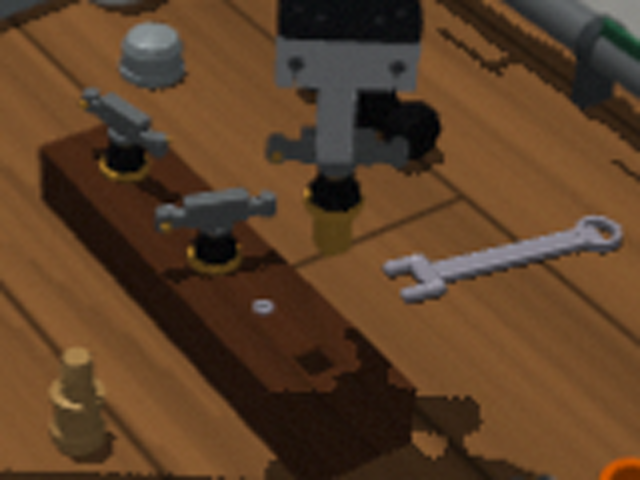

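Head 1 is out: the foot is visible at crop px (333,230) and the socket at (315,360) is empty. The bin centre is about (0.514,0.322) with yaw about 0.1. Carrying head 1 to the +y half of the bin.

Emit:
jog_arm(
  rows=[
    {"gripper": -1,"x": 0,"y": 0.015,"z": -0.011,"wx": 0,"wy": 0,"wz": 0},
    {"gripper": -1,"x": 0,"y": 0.045,"z": -0.034,"wx": -0.05,"wy": 0,"wz": 0},
    {"gripper": -1,"x": 0,"y": 0.085,"z": -0.064,"wx": -0.12,"wy": 0,"wz": 0},
    {"gripper": -1,"x": 0,"y": 0.125,"z": -0.094,"wx": -0.2,"wy": 0,"wz": 0},
    {"gripper": -1,"x": 0,"y": 0.165,"z": -0.124,"wx": -0.27,"wy": 0,"wz": 0},
    {"gripper": -1,"x": 0,"y": 0.205,"z": -0.154,"wx": -0.34,"wy": 0,"wz": 0},
    {"gripper": -1,"x": 0,"y": 0.245,"z": -0.184,"wx": -0.4,"wy": 0,"wz": 0},
    {"gripper": -1,"x": 0,"y": 0.28,"z": -0.21,"wx": -0.45,"wy": 0,"wz": 0},
  ],
)

```text
clock: 12.48
eef_pos: [0.5099, 0.0925, 0.1998]
ee_rot: [0.06, 0.706, -0.06, 0.703]
force: [0.2, 0.5, -2.1]
finger_gap: 0.0119
```

```bash
python3 -c "
from h import *
tq();plan([.509,.372,.2],.1)"
```

```text
t 12.47 xyz [0.5099 0.0925 0.1998] yaw -0.17 dq6 0.28 F [ 0.2  0.5 -2.1] Tz 0.01 e6 -0.234 gap 0.0119
shift [-0.      0.2753 -0.0481] turn [-0.27  -0.003 -0.001] | rows>= 5.0
```

Emit:
jog_arm(
  rows=[
    {"gripper": -1,"x": 0,"y": 0.035,"z": -0.006,"wx": -0.03,"wy": 0,"wz": 0},
    {"gripper": -1,"x": 0,"y": 0.08,"z": -0.014,"wx": -0.08,"wy": 0,"wz": 0},
    {"gripper": -1,"x": 0,"y": 0.13,"z": -0.023,"wx": -0.13,"wy": 0,"wz": 0},
    {"gripper": -1,"x": 0,"y": 0.18,"z": -0.031,"wx": -0.18,"wy": 0,"wz": 0},
    {"gripper": -1,"x": 0,"y": 0.23,"z": -0.04,"wx": -0.23,"wy": 0,"wz": 0},
    {"gripper": -1,"x": 0,"y": 0.26,"z": -0.045,"wx": -0.27,"wy": 0,"wz": 0},
    {"gripper": -1,"x": 0,"y": 0.274,"z": -0.048,"wx": -0.27,"wy": 0,"wz": 0},
    {"gripper": -1,"x": 0,"y": 0.274,"z": -0.048,"wx": -0.27,"wy": 0,"wz": 0},
  ],
)

```text
clock: 13.48
eef_pos: [0.5105, 0.3681, 0.2004]
ee_rot: [-0.035, 0.707, 0.034, 0.706]
force: [0.7, 0.0, -1.6]
finger_gap: 0.0121
```

```bash
python3 -c "
from h import *
tq();plan([.509,.372,.087],.1)"
```

```text
t 13.47 xyz [0.5105 0.3681 0.2004] yaw 0.098 dq6 -0.01 F [ 0.7  0.  -1.6] Tz -0.02 e6 0.049 gap 0.0121
shift [ 0.1134  0.0041 -0.0009] turn [-0.002 -0.002  0.001] | rows>= 2.0
```

Emit:
jog_arm(
  rows=[
    {"gripper": -1,"x": 0.03,"y": 0.003,"z": 0,"wx": 0,"wy": 0,"wz": 0},
    {"gripper": -1,"x": 0.065,"y": 0.003,"z": 0,"wx": 0,"wy": 0,"wz": 0},
    {"gripper": -1,"x": 0.095,"y": 0.003,"z": 0,"wx": 0,"wy": 0,"wz": 0},
    {"gripper": -1,"x": 0.108,"y": 0.003,"z": 0,"wx": 0,"wy": 0,"wz": 0},
    {"gripper": -1,"x": 0.114,"y": 0.003,"z": 0,"wx": 0,"wy": 0,"wz": 0},
    {"gripper": -1,"x": 0.116,"y": 0.003,"z": 0,"wx": 0,"wy": 0,"wz": 0},
    {"gripper": -1,"x": 0.116,"y": 0.003,"z": 0,"wx": 0,"wy": 0,"wz": 0},
  ],
)

```text
clock: 14.35
eef_pos: [0.512, 0.3711, 0.0865]
ee_rot: [-0.034, 0.706, 0.035, 0.707]
force: [0.5, -0.5, -2.6]
finger_gap: 0.0116
```

```bash
python3 -c "
from h import *
tq()"
```

```text
t 14.35 xyz [0.512  0.3711 0.0865] yaw 0.098 dq6 -0.0 F [ 0.5 -0.5 -2.6] Tz 0.03 e6 -0.0 gap 0.0116
```

Emit:
jog_arm(
  rows=[
    {"gripper": -1,"x": 0.002,"y": 0,"z": 0,"wx": 0,"wy": 0,"wz": 0},
    {"gripper": -1,"x": 0.004,"y": 0,"z": 0,"wx": 0,"wy": 0,"wz": 0},
    {"gripper": -1,"x": 0.004,"y": 0,"z": 0,"wx": 0,"wy": 0,"wz": 0},
  ],
)

```text
clock: 14.72
eef_pos: [0.5116, 0.3711, 0.0819]
ee_rot: [-0.034, 0.706, 0.035, 0.707]
force: [0.2, 0.4, -0.5]
finger_gap: 0.0119
```

```bash
python3 -c "
from h import *
tq()"
```

```text
t 14.72 xyz [0.5116 0.3711 0.0819] yaw 0.098 dq6 0.0 F [ 0.2  0.4 -0.5] Tz 0.061 e6 -0.001 gap 0.0119
```

It's at the floor (weight unloading). Release and rise.

Emit:
jog_arm(
  rows=[
    {"gripper": -1,"x": 0.0005,"y": 0,"z": 0,"wx": 0,"wy": 0,"wz": 0},
    {"gripper": -0.5,"x": 0.0005,"y": 0,"z": 0,"wx": 0,"wy": 0,"wz": 0},
    {"gripper": -0.4,"x": 0.0005,"y": 0,"z": 0,"wx": 0,"wy": 0,"wz": 0},
    {"gripper": -0.4,"x": -0.01,"y": 0,"z": 0,"wx": 0,"wy": 0,"wz": 0},
    {"gripper": -0.4,"x": -0.03,"y": 0,"z": 0,"wx": 0,"wy": 0,"wz": 0},
    {"gripper": -0.4,"x": -0.07,"y": 0,"z": 0,"wx": 0,"wy": 0,"wz": 0},
    {"gripper": -0.4,"x": -0.07,"y": 0,"z": 0,"wx": 0,"wy": 0,"wz": 0},
  ],
)

```text
clock: 15.6
eef_pos: [0.514, 0.3723, 0.1572]
ee_rot: [-0.033, 0.703, 0.036, 0.709]
force: [0.2, -0.3, 1.0]
finger_gap: 0.0284
```

```bash
python3 - <<'E'
from h import *
tq(); plan([.5205,-.1513,.15],-.35)
a=vision.grab_frame("side"); c=w2p("side",[.51,.32,.04]).astype(int)
cv2.imwrite("pics/s5.png",cv2.resize(a[c[1]-70:c[1]+50,c[0]-70:c[0]+130],None,fx=3.5,fy=3.5,interpolation=2))
E
```

```text
t 15.6 xyz [0.514  0.3723 0.1572] yaw 0.098 dq6 0.0 F [ 0.2 -0.3  1. ] Tz -0.006 e6 -0.0 gap 0.0284
shift [ 0.0051 -0.5217 -0.0447] turn [ 0.448  0.008 -0.005] | rows>= 9.0
```

View pics/s5.png

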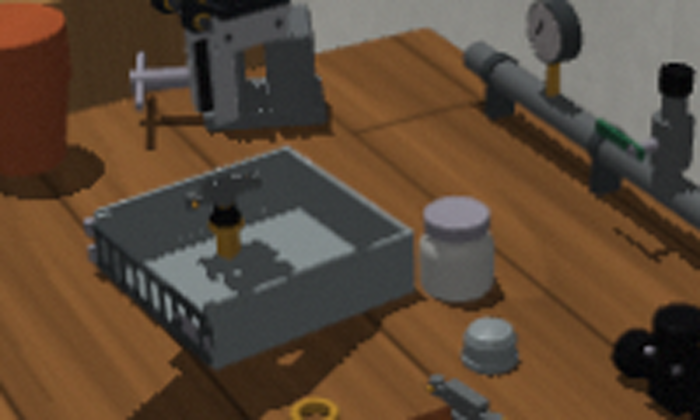

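Head 1 is standing in the bin at crop px (228,225). Back to head 2.

Emit:
jog_arm(
  rows=[
    {"gripper": -0.4,"x": 0.003,"y": -0.03,"z": -0.002,"wx": 0,"wy": 0,"wz": 0},
    {"gripper": -0.4,"x": 0.003,"y": -0.52,"z": -0.0445,"wx": 0.478,"wy": 0,"wz": 0},
    {"gripper": -0.4,"x": 0.003,"y": -0.52,"z": -0.0445,"wx": 0.478,"wy": 0,"wz": 0},
    {"gripper": -0.4,"x": 0.003,"y": -0.52,"z": -0.0445,"wx": 0.478,"wy": 0,"wz": 0},
    {"gripper": -0.4,"x": 0.003,"y": -0.52,"z": -0.0445,"wx": 0.478,"wy": 0,"wz": 0},
    {"gripper": -0.4,"x": 0.003,"y": -0.52,"z": -0.0445,"wx": 0.478,"wy": 0,"wz": 0},
    {"gripper": -0.4,"x": 0.003,"y": -0.52,"z": -0.0445,"wx": 0.478,"wy": 0,"wz": 0},
    {"gripper": -0.4,"x": 0.003,"y": -0.52,"z": -0.0445,"wx": 0.478,"wy": 0,"wz": 0},
  ],
)

```text
clock: 16.65
eef_pos: [0.5161, -0.0984, 0.1477]
ee_rot: [0.134, 0.695, -0.134, 0.694]
force: [1.3, -0.4, -0.6]
finger_gap: 0.0282
```

Emit:
jog_arm(
  rows=[
    {"gripper": -0.4,"x": 0,"y": 0,"z": 0,"wx": 0,"wy": 0,"wz": 0},
  ],
)

```text
clock: 16.77
eef_pos: [0.5165, -0.1, 0.1479]
ee_rot: [0.136, 0.694, -0.136, 0.694]
force: [-0.1, 1.5, -0.7]
finger_gap: 0.028
```

```bash
python3 -c "
from h import *
tq();plan([.5205,-.1513,.12],-.38)"
```

```text
t 16.77 xyz [ 0.5165 -0.1     0.1479] yaw -0.387 dq6 0.03 F [-0.1  1.5 -0.7] Tz 0.014 e6 -0.195 gap 0.028
shift [ 0.0279 -0.046   0.0231] turn [-0.007 -0.001  0.   ] | rows>= 1.0
```

Emit:
jog_arm(
  rows=[
    {"gripper": -0.4,"x": 0,"y": -0.046,"z": 0.023,"wx": 0,"wy": 0,"wz": 0},
    {"gripper": -0.4,"x": 0.028,"y": -0.046,"z": 0.023,"wx": 0,"wy": 0,"wz": 0},
    {"gripper": -0.4,"x": 0.028,"y": -0.046,"z": 0.023,"wx": 0,"wy": 0,"wz": 0},
    {"gripper": -0.4,"x": 0.028,"y": -0.046,"z": 0.023,"wx": 0,"wy": 0,"wz": 0},
  ],
)

```text
clock: 17.27
eef_pos: [0.5214, -0.1467, 0.1206]
ee_rot: [0.133, 0.695, -0.133, 0.694]
force: [0.9, 0.5, 1.0]
finger_gap: 0.0277
```

```bash
python3 - <<'E'
from h import *
tq();plan([.5205,-.1513,.0905],-.38)
E
```

```text
t 17.27 xyz [ 0.5214 -0.1467  0.1206] yaw -0.379 dq6 -0.0 F [0.9 0.5 1. ] Tz -0.047 e6 0.003 gap 0.0277
shift [ 0.0301 -0.0046  0.0009] turn [ 0.001 -0.    -0.   ] | rows>= 1.0
```

Emit:
jog_arm(
  rows=[
    {"gripper": -0.4,"x": 0,"y": -0.004,"z": 0.001,"wx": 0,"wy": 0,"wz": 0},
    {"gripper": -0.4,"x": 0.015,"y": -0.004,"z": 0.001,"wx": 0,"wy": 0,"wz": 0},
    {"gripper": -0.4,"x": 0.03,"y": -0.004,"z": 0.001,"wx": 0,"wy": 0,"wz": 0},
    {"gripper": -0.4,"x": 0.03,"y": -0.004,"z": 0.001,"wx": 0,"wy": 0,"wz": 0},
    {"gripper": -0.4,"x": 0.03,"y": -0.004,"z": 0.001,"wx": 0,"wy": 0,"wz": 0},
  ],
)

```text
clock: 17.9
eef_pos: [0.5207, -0.1519, 0.0902]
ee_rot: [0.134, 0.695, -0.134, 0.694]
force: [0.7, -0.1, -0.5]
finger_gap: 0.028
```

```bash
python3 - <<'E'
from h import *
tq();plan([.5205,-.1513,.0905],-.38)
E
```

```text
t 17.9 xyz [ 0.5207 -0.1519  0.0902] yaw -0.38 dq6 -0.0 F [ 0.7 -0.1 -0.5] Tz -0.044 e6 0.0 gap 0.028
shift [-0.0003  0.0005 -0.0004] turn [-0. -0. -0.] | rows>= 1.0
```

Emit:
jog_arm(
  rows=[
    {"gripper": -0.7,"x": 0,"y": 0.0005,"z": 0,"wx": 0,"wy": 0,"wz": 0},
    {"gripper": -1,"x": 0,"y": 0.0005,"z": 0,"wx": 0,"wy": 0,"wz": 0},
    {"gripper": -1,"x": 0,"y": 0.0005,"z": 0,"wx": 0,"wy": 0,"wz": 0},
    {"gripper": -1,"x": 0,"y": 0.0005,"z": 0,"wx": 0,"wy": 0,"wz": 0},
  ],
)

```text
clock: 18.4
eef_pos: [0.5212, -0.1518, 0.0909]
ee_rot: [0.133, 0.694, -0.134, 0.695]
force: [-0.2, -1.0, 3.6]
finger_gap: 0.0116
```

```bash
python3 - <<'E'
from h import *
tq()
E
```

```text
t 18.4 xyz [ 0.5212 -0.1518  0.0909] yaw -0.38 dq6 0.0 F [-0.2 -1.   3.6] Tz 0.142 e6 0.125 gap 0.0116
```

Emit:
jog_arm(
  rows=[
    {"gripper": -1,"x": -0.005,"y": 0,"z": 0,"wx": 0,"wy": 0,"wz": 0},
    {"gripper": -1,"x": -0.012,"y": 0,"z": 0,"wx": 0,"wy": 0,"wz": 0},
    {"gripper": -1,"x": -0.02,"y": 0,"z": 0,"wx": 0,"wy": 0,"wz": 0},
    {"gripper": -1,"x": -0.03,"y": 0,"z": 0,"wx": 0,"wy": 0,"wz": 0},
    {"gripper": -1,"x": -0.05,"y": 0,"z": 0,"wx": 0,"wy": 0,"wz": 0},
    {"gripper": -1,"x": -0.08,"y": 0,"z": 0,"wx": 0,"wy": 0,"wz": 0},
    {"gripper": -1,"x": -0.112,"y": 0,"z": 0,"wx": 0,"wy": 0,"wz": 0},
    {"gripper": -1,"x": -0.112,"y": 0,"z": 0,"wx": 0,"wy": 0,"wz": 0},
  ],
)

```text
clock: 19.4
eef_pos: [0.5229, -0.1523, 0.207]
ee_rot: [0.133, 0.692, -0.134, 0.697]
force: [-1.0, -0.5, -2.7]
finger_gap: 0.0116
```

```bash
python3 - <<'E'
from h import *
tq(); plan([.518,.274,.205],.1)
E
```

```text
t 19.4 xyz [ 0.5229 -0.1523  0.207 ] yaw -0.38 dq6 -0.0 F [-1.  -0.5 -2.7] Tz 0.017 e6 0.001 gap 0.0116
shift [ 0.0006  0.394  -0.1629] turn [-0.48   0.007  0.002] | rows>= 7.0
```

Emit:
jog_arm(
  rows=[
    {"gripper": -1,"x": 0,"y": 0.02,"z": -0.008,"wx": 0,"wy": 0,"wz": 0},
    {"gripper": -1,"x": 0,"y": 0.065,"z": -0.027,"wx": -0.08,"wy": 0,"wz": 0},
    {"gripper": -1,"x": 0,"y": 0.12,"z": -0.05,"wx": -0.16,"wy": 0,"wz": 0},
    {"gripper": -1,"x": 0,"y": 0.175,"z": -0.072,"wx": -0.24,"wy": 0,"wz": 0},
    {"gripper": -1,"x": 0,"y": 0.23,"z": -0.095,"wx": -0.32,"wy": 0,"wz": 0},
    {"gripper": -1,"x": 0,"y": 0.285,"z": -0.118,"wx": -0.4,"wy": 0,"wz": 0},
    {"gripper": -1,"x": 0,"y": 0.335,"z": -0.138,"wx": -0.48,"wy": 0,"wz": 0},
    {"gripper": -1,"x": 0,"y": 0.37,"z": -0.153,"wx": -0.48,"wy": 0,"wz": 0},
  ],
)

```text
clock: 20.4
eef_pos: [0.5139, 0.2518, 0.2006]
ee_rot: [-0.036, 0.708, 0.036, 0.705]
force: [0.5, -0.9, -2.8]
finger_gap: 0.0118
```

Emit:
jog_arm(
  rows=[
    {"gripper": -1,"x": 0,"y": 0.015,"z": 0,"wx": 0,"wy": 0,"wz": 0},
    {"gripper": -1,"x": 0,"y": 0.022,"z": 0,"wx": 0,"wy": 0,"wz": 0},
    {"gripper": -1,"x": 0,"y": 0.022,"z": 0,"wx": 0,"wy": 0,"wz": 0},
    {"gripper": -1,"x": 0,"y": 0.022,"z": 0,"wx": 0,"wy": 0,"wz": 0},
  ],
)

```text
clock: 20.9
eef_pos: [0.5142, 0.2698, 0.2024]
ee_rot: [-0.035, 0.706, 0.035, 0.706]
force: [0.2, -0.4, -1.7]
finger_gap: 0.0121
```

```bash
python3 - <<'E'
from h import *
tq(); plan([.518,.274,.086],.1)
t=vision.grab_frame("side"); c=w2p("side",[.51,.32,.08]).astype(int)
cv2.imwrite("pics/s6.png",cv2.resize(t[c[1]-80:c[1]+60,c[0]-80:c[0]+100],None,fx=4,fy=4,interpolation=2))
E
```

```text
t 20.9 xyz [0.5142 0.2698 0.2024] yaw 0.098 dq6 0.0 F [ 0.2 -0.4 -1.7] Tz -0.042 e6 -0.0 gap 0.0121
shift [0.1164 0.0039 0.0042] turn [-0.002 -0.     0.   ] | rows>= 2.0
```

View pics/s6.png

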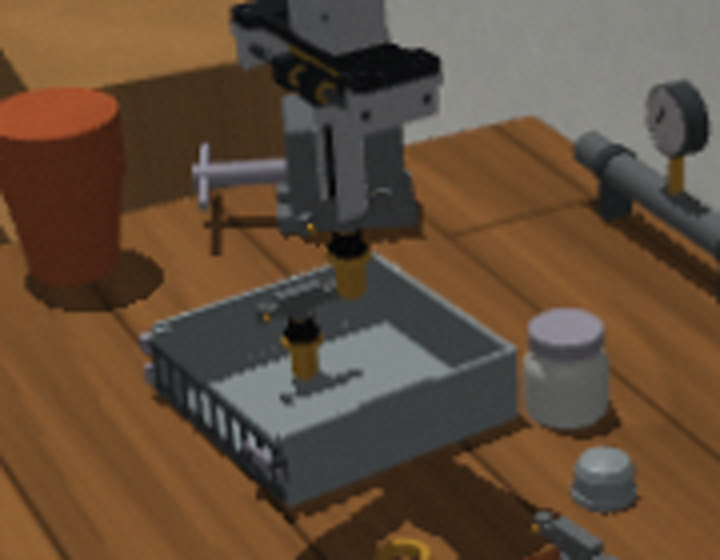

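Head 2 hangs plumb over the free -y half of the bin, at crop px (348,265). Head 1 is still standing at (303,345). Lowering head 2.

Emit:
jog_arm(
  rows=[
    {"gripper": -1,"x": 0.03,"y": 0.001,"z": 0.003,"wx": 0,"wy": 0,"wz": 0},
    {"gripper": -1,"x": 0.065,"y": 0.001,"z": 0.003,"wx": 0,"wy": 0,"wz": 0},
    {"gripper": -1,"x": 0.095,"y": 0.001,"z": 0.003,"wx": 0,"wy": 0,"wz": 0},
    {"gripper": -1,"x": 0.11,"y": 0.001,"z": 0.003,"wx": 0,"wy": 0,"wz": 0},
    {"gripper": -1,"x": 0.115,"y": 0.001,"z": 0.003,"wx": 0,"wy": 0,"wz": 0},
    {"gripper": -1,"x": 0.118,"y": 0.001,"z": 0.003,"wx": 0,"wy": 0,"wz": 0},
    {"gripper": -1,"x": 0.118,"y": 0.001,"z": 0.003,"wx": 0,"wy": 0,"wz": 0},
  ],
)

```text
clock: 21.82
eef_pos: [0.5177, 0.2722, 0.0854]
ee_rot: [-0.035, 0.706, 0.035, 0.707]
force: [0.2, 0.1, -1.7]
finger_gap: 0.0117
```

```bash
python3 - <<'E'
from h import *
tq()
E
```

```text
t 21.82 xyz [0.5177 0.2722 0.0854] yaw 0.1 dq6 0.0 F [ 0.2  0.1 -1.7] Tz 0.045 e6 -0.0 gap 0.0117
```

Emit:
jog_arm(
  rows=[
    {"gripper": -1,"x": 0.002,"y": 0,"z": 0,"wx": 0,"wy": 0,"wz": 0},
    {"gripper": -1,"x": 0.0035,"y": 0,"z": 0,"wx": 0,"wy": 0,"wz": 0},
    {"gripper": -1,"x": 0.0035,"y": 0,"z": 0,"wx": 0,"wy": 0,"wz": 0},
  ],
)

```text
clock: 22.2
eef_pos: [0.5176, 0.2723, 0.0819]
ee_rot: [-0.035, 0.706, 0.035, 0.707]
force: [-1.2, 0.2, 4.5]
finger_gap: 0.012
```

```bash
python3 - <<'E'
from h import *
tq()
E
```

```text
t 22.2 xyz [0.5176 0.2723 0.0819] yaw 0.1 dq6 -0.0 F [-1.2  0.2  4.5] Tz -0.029 e6 -0.0 gap 0.012
```

On the floor (+4.5 N). Release and rise clear.

Emit:
jog_arm(
  rows=[
    {"gripper": -0.6,"x": 0,"y": 0,"z": 0,"wx": 0,"wy": 0,"wz": 0},
    {"gripper": -0.4,"x": 0,"y": 0,"z": 0,"wx": 0,"wy": 0,"wz": 0},
    {"gripper": -0.4,"x": 0,"y": 0,"z": 0,"wx": 0,"wy": 0,"wz": 0},
    {"gripper": -0.4,"x": -0.01,"y": 0,"z": 0,"wx": 0,"wy": 0,"wz": 0},
    {"gripper": -0.4,"x": -0.03,"y": 0,"z": 0,"wx": 0,"wy": 0,"wz": 0},
    {"gripper": -0.4,"x": -0.07,"y": 0,"z": 0,"wx": 0,"wy": 0,"wz": 0},
    {"gripper": -0.4,"x": -0.12,"y": 0,"z": 0,"wx": 0,"wy": 0,"wz": 0},
    {"gripper": -0.4,"x": -0.15,"y": 0.0,"z": -0.05,"wx": 0,"wy": 0,"wz": 0},
  ],
)

```text
clock: 23.2
eef_pos: [0.4697, 0.2673, 0.2361]
ee_rot: [-0.034, 0.704, 0.035, 0.709]
force: [-0.3, -0.3, 0.5]
finger_gap: 0.0283
```

Emit:
jog_arm(
  rows=[
    {"gripper": -0.4,"x": 0,"y": 0,"z": -0.06,"wx": 0,"wy": 0,"wz": 0},
    {"gripper": -0.4,"x": 0,"y": 0,"z": -0.06,"wx": 0,"wy": 0,"wz": 0},
    {"gripper": -0.4,"x": 0,"y": 0,"z": -0.06,"wx": 0,"wy": 0,"wz": 0},
  ],
)

```text
clock: 23.58
eef_pos: [0.4083, 0.2613, 0.2325]
ee_rot: [-0.035, 0.705, 0.035, 0.707]
force: [0.6, 0.3, -0.0]
finger_gap: 0.0282
```

```bash
python3 - <<'E'
from h import *
tq()
t=vision.grab_frame("side"); cv2.imwrite("pics/s7.png",cv2.resize(t[90:330,170:450],None,fx=2.8,fy=2.5,interpolation=2))
# head 3 and spare position checks in top view vs the first frame
a=cv2.imread("pics/top0.png"); b=vision.grab_frame("top")
d=cv2.absdiff(a,b).max(2)
print({k:int((d[y0:y1,x0:x1]>40).sum()) for k,(x0,y0,x1,y1) in dict(spare=(425,212,465,250),knob=(268,250,288,270),fit=(346,263,366,283),cap=(230,170,252,190),valve=(265,128,318,155),span=(342,120,372,184)).items()})
E
```

```text
t 23.57 xyz [0.4083 0.2613 0.2325] yaw 0.1 dq6 0.0 F [ 0.6  0.3 -0. ] Tz -0.016 e6 0.001 gap 0.0282
{'spare': 0, 'knob': 0, 'fit': 0, 'cap': 0, 'valve': 0, 'span': 0}
```

View pics/s7.png

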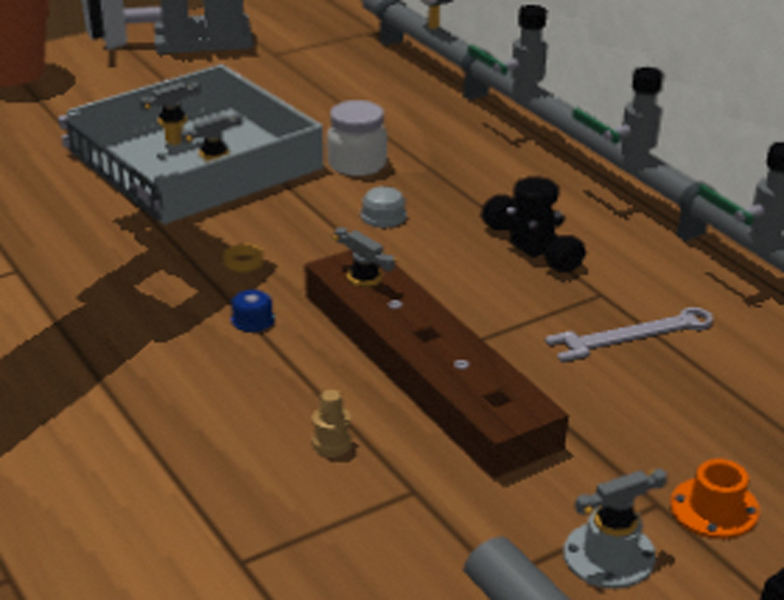

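Both heads stand in the bin at crop px (172,115) and (213,140). Head 3 is seated at (365,265), and sockets 1 and 2 are empty. The bystanders haven't moved and the arm is clear, so I'm handing in.

```bash
python3 -c "
from rig import workorder
print(workorder.job_done())"
```

```text
the job is handed in; nothing more can be done
None
```

I tested all three heads, put the two bad ones (sockets 1 and 2) in the reject bin, and handed the job in at about 23.6 s.

| Head | What turning it showed | Result |
|---|---|---|
| Socket 3 (+y end) | Turned about 1.3 rad with only 0.02–0.05 N m of resistance, near the sensor's noise | Good, left in the block |
| Socket 2 (middle) | Dragged with about 0.13–0.15 N m soon after it started turning; I eased off | Bad, in the bin |
| Socket 1 (-y end) | Free to about 0.6 rad, then bound, rising from 0.11 to 0.23 N m in one small further step; I eased off | Bad, in the bin |

- **Final picture:** both rejects stand in the bin, head 3's flange sits on the block, and sockets 1 and 2 are empty.
- **Bystanders:** comparing the overhead picture with the first one showed no change at the spare head, knob, fitting, cap, valve or spanner. I checked the grease jar and hose ring only by eye in the last side picture.
- **Robot:** the gripper is clear of everything, with about 0 N on it.
- **Least certain reading:** lifting head 1 read about 11 N at the start, from rubbing in the socket. No check failed or disagreed.

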